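# Screw the washed lid onto the mini chopper and pulse it

### The arm

A 6-joint arm with a two-finger parallel gripper is mounted at the origin on a cart in front of the work surface, level with it; the furniture and walls round the work are solid. World frame = base frame: x ahead of the robot, y to its left, z up, the work surface at z = 0. Lengths are in m, angles in rad, forces in N, time in s.
With the tool pointing down it reaches from about 0.35 to 0.975 m from the base axis. Payload 4.9 kg.
Tool frame: the origin (TCP) lies at the very end of the fingers, on their centre line; the grasp point (between the pads) lies 19 mm behind it; z points along the fingers, y is the line along which they close (so a half turn about z gives the same grasp; the last joint's range is limited). The gripper opens to 85 mm and grips with 20 to 120 N. Pads are 22 mm wide; open, the fingers measure 114 mm over their backs; the gripper's body (76 mm by 85 mm) begins 54 mm behind the grasp point. The pads swing forward as they close: fully open they stand 13 mm farther back than shut.
Start: joints at [1.218, 0.053, 1.613, -0, 1.476, -0.119], TCP at [0.145, 0.608, 0.194] pointing down, gripper open.
Joint ranges: [-3.01, 3.01], [-1.01, 2.22], [0.06, 2.58], [-1.02, 4.17], [0.09, 2.62], [-3.14, 3.14]. Speed limits (rad/s): [2.57, 2.57, 3.14, 3.14, 3.14, 3.14].

### API

Orientations are given as a unit quaternion [w, x, y, z].
In Python, from plant import * gives the robot as it stands.
- The arm moves only by the tool jog_arm, never from a script. Its argument "moves" is a list that holds one entry, the list of rows, each a list of 7 numbers: the finger opening in cm, from 0 to 8.54, then the shift along the tool's x, y, z in cm, then the turn, a rotation vector about the tool's x, y, z in rad. A call has 1 to 20 rows; each row shifts and turns the commanded pose from where the row before left it, along the tool's axes as they then stand; what a row does not reach is not made up. A row lasts 1/12 s, in which the tool goes at most 41.7 mm and 7.16 degrees, less where a joint would pass 70% of its speed; a pose out of reach is approached as far as the arm can. A call is refused whole if a number of a shift passes 4.17 or a number of a turn 0.125, either way. A call with a gripper value outside its range is refused whole. The fingers move at their own pace and stop on an object; the grip force is fixed at half the most. Time passes only in rows, so rows that do not move let the fingers close. It gives the time, the measured TCP pose, the force, the opening and the grip force at its end, in the units of the state.
- state(): the state, without advancing time (a new reading comes with each control period).
- grab_frame(name): name is "scene" or "top" or "wrist"; returns a dict with "color" (384x512x3 uint8, blue, green, red), "depth" (384x512 float32, m along the optical axis (not along the pixel's ray), 0 where there is no reading), "fx", "fy", "cx", "cy" (pixels), "R" (3x3) and "t" (3): a world point X has camera coordinates R X + t. Camera axes: x right, y down, z forward; pixel columns grow to the right and rows downward; lengths in m; the calibration is good to about 2 mm. A picture is of the moment at which its call begins.
- job_done(): hands the job in; it is judged then, once.
Trained networks look in a picture, given as the dict that the camera call returned (one of the last four; its "shot" number tells which), for a name from the list of things; names that differ only in an ending like _2 or _b are one class to them, and where a whole thing is asked for, a point or a joint stands for the part that bears it (a point fixed in the world has none). Each returns a list of dicts, best first, with "p" (0 to 1); they miss things now and then, are a little off and sometimes report something else, mostly with a low value. They report only what shows in the picture. A call takes as long as a camera call. They do not tell look-alikes from the thing itself.
- recognise(name, picture): "rect" ([centre column, centre row, width, height] in pixels, round what is visible of it).
- regions_of(name, picture): "pixels" (384x512 bool, what is visible of it) and "rect" ([centre column, centre row, width, height] in pixels, round what is visible of it).
The state is a dict: "time": time; "joint_pos": joint angles; "joint_vel": joint speeds; "joint_efforts": joint torques, N m; "tool_pos": TCP position; "tool_rot": TCP orientation; "contact_force": force on the tool from outside, world axes, zero at the start; "ft_torque": the same for the moment, N m; "gripper_width": opening from 0.0 (shut) to 1.0 (fully open); "grasp_force": force on a finger pad.
Only numpy, scipy, OpenCV 4.12 (cv2) and the standard library are available. Lean on these libraries where they do the work, as an engineer would, in place of code of your own. Each camera call takes 0.05 s, during which the arm holds its last target. There are 200 camera calls.

### The job

Take the chopper's lid out of its drying stand and lay it flat on the bare worktop, bar handle up, and let go of it. Then take it by its bar, set it on the chopper's threaded mouth, turn it back (anticlockwise seen from above) as far as it takes until it drops into the thread, and screw it clockwise until it is fully home. Last, push the spring-centred paddle on the chopper's front fully to the left (seen from the robot), hold it there for a good second and let it spring back; do not disturb the tin, the jam jar or the mug.

Things in the scene. Friction and masses are not known exactly. Their poses are not given: they have to be found in the camera images.
- lid: plain grey screw lid, a cap 91 mm across and 32 mm high (roof's top face at z = 32 mm), open below, skirt 3 mm thick, 0.18 kg. Origin: centre of the skirt's lower rim; z up through roof and bar. Three pins inside the skirt 5 mm above the rim. Starts on edge in the stand: z points away from the robot (along the stand's x) and 20 degrees up, x down along the lid's plane, y (the bar) level.
- lid_bar (a point): centre of the straight bar handle on the lid's roof, at z = 44 mm on the lid's axis. Bar 56 mm long (lid's y), 14 mm wide (lid's x), 24 mm high (lid's z 32 to 56 mm); pinch or straddle it across its width. If the fingers only straddle it loosely (18 to 24 mm apart) they can turn the lid and it drops by its own weight.
- lid_rim (a point): the lid's edge that is uppermost at the start (45.5 mm from its axis at lid's -x, 16 mm above the rim plane): pinch here with the tool along the lid's +x, fingers across the 32 mm from lower rim to roof, one finger on the mouth side, tips at most 30 mm in. Let go leaning 35 to 45 degrees, lower edge on the worktop, roof upward, the lid falls flat as the fingers draw back.
- stand: fixed drying stand: wooden foot 104 x 92 x 12 mm with two bent 8 mm steel wires, 57 mm apart, which carry the lid on edge below its middle and behind its mouth side; the lid leans on them towards the robot. Origin: on the worktop, 75 mm below the lid's origin; x points the way the lid's roof faces.
- chopper: fixed mini chopper: white drum 112 mm across, 80 mm high, low console (top 45 mm high) on its front (-x, robot side) out to 137 mm from the drum's axis. Origin: on the worktop on the drum's axis, z up. Height of the lid's origin above it: 93 to 99 mm with the pins on top of the thread, 89.5 mm dropped into the thread, 83.5 mm fully home.
- mouth_rim (a point): centre of the top of the steel threaded mouth, on the drum's axis 110 mm up. Mouth 67 mm across, its conical rim guides a lid lowered within 4 mm of the axis. Three thread starts 120 degrees apart, at an angle unknown each time: the lid drops after up to 100 degrees anticlockwise (then a stop), and is home 80 to 110 degrees clockwise of there, at a hard stop. Clockwise before the drop only jams.
- toggle (a joint): angle of the grey paddle on the console, rad: 0 upright (spring-centred), + to the left (+y of the chopper), stops at +-0.45; spring 0.35 N m/rad, about 3 N at the tip at full throw.
- toggle_tip (a point): middle of the paddle's upper end, 68 mm above its pivot; at rest 108 mm in front (-x) of the chopper's origin and 115 mm high. The paddle is 22 mm (along x) by 10 mm (along y) and 60 mm long; its pivot axis lies along the chopper's x.
- tin: small food tin, 75 mm across, 58 mm high; bystander. Origin: centre of its underside.
- jam: jam jar, 71 mm across, 110 mm high; bystander. Origin: centre of its underside.
- mug: beige mug, 78 mm across, 100 mm high; bystander. Origin: centre of its underside.
There are look-alikes about, which are no part of the job. What is shaped like the lid but blue or yellow is not meant.

How it is judged:
By the outcome, as a careful person would: the job done as asked, in the order asked, and still so for the second after the job is handed in, with the robot touching nothing.
It also fails if it takes over 72 s, if anything falls off the work surface, if the arm or the gripper's body presses on something with over 40 N, if the wrist force passes 120 N, or if a joint passes its speed limit or range.

## Working session

There is one attempt and no reset: what is moved stays moved. The work goes in short steps, Python scripts to look and compute and a tool call to move; the robot and the scene stay as the last step left them, time stands still between calls to the robot, and variables do not carry over. Pictures are saved under pics/ and viewed, at most 10 in all, crops included, and the job is handed in when it is done.

Besides the shell and the picture viewer there is one more tool, called after "Emit:" as name(argument=value, ...), one argument or row to a line, values as JSON. jog_arm: Moves the arm, as the interface text tells. Its arguments: {"type":"object","properties":{"moves":{"type":"array"}},"required":["moves"]}

```bash
ls; mkdir -p pics; cat > h.py <<'E'
from plant import *
import numpy as np, cv2
def world(f,u,v,d):
    c=np.array([(u-f['cx'])/f['fx']*d,(v-f['cy'])/f['fy']*d,d]).reshape(3,-1)
    return (np.array(f['R']).T@(c-np.array(f['t']).reshape(3,1))).T
def cloud(f,mask=None):
    d=f['depth']; m=d>0
    if mask is not None: m=m&mask
    v,u=np.nonzero(m); return world(f,u,v,d[v,u]),u,v
E
python3 - <<'E'
from h import *
np.set_printoptions(precision=3,suppress=True)
s=state();print(s)
a=grab_frame('scene');b=grab_frame('top')
cv2.imwrite('pics/a.png',a['color']);cv2.imwrite('pics/b.png',b['color'])
for n,f in(('scene',a),('top',b)):
    for k in ['lid','stand','chopper','toggle','tin','jam','mug']:
        for r in regions_of(k,f)[:4]:
            P,_,_=cloud(f,r['pixels'])
            if len(P): print(n,k,round(r['p'],2),np.round(r['rect']),np.median(P,0),P.min(0),P.max(0))
E
```

```text
pics
{'time': 0.0, 'joint_pos': array([ 1.218,  0.053,  1.614, -0.   ,  1.476, -0.119]), 'joint_vel': array([ 0.001,  0.   ,  0.002,  0.001, -0.   , -0.   ]), 'joint_efforts': array([  0.002, -39.369, -37.018,  -0.   ,   0.007,   0.   ]), 'tool_pos': array([0.145, 0.607, 0.193]), 'tool_rot': array([-0.   ,  0.117,  0.993, -0.001]), 'contact_force': array([ 0.343, -0.15 ,  0.207]), 'ft_torque': array([ 0.009,  0.029, -0.03 ]), 'grasp_force': 0.0, 'gripper_width': 1.0023568034554133}
scene lid 0.97 [289. 209.  31.  24.] [ 0.538 -0.145  0.082] [ 0.498 -0.198 -0.002] [ 0.719 -0.013  0.13 ]
scene lid 0.86 [240. 232.  22.  26.] [ 0.386 -0.045  0.033] [ 0.348 -0.079 -0.002] [0.472 0.042 0.064]
scene lid 0.73 [272. 247.  28.  20.] [ 0.381 -0.196  0.033] [ 0.345 -0.232 -0.002] [ 0.485 -0.139  0.061]
scene lid 0.63 [208. 225.  26.  26.] [0.368 0.082 0.032] [ 0.328  0.045 -0.003] [0.47  0.177 0.063]
scene stand 0.67 [288. 229.  26.  23.] [ 0.526 -0.153  0.014] [ 0.482 -0.203 -0.   ] [ 0.59  -0.098  0.059]
scene chopper 0.79 [210. 193.  45.  36.] [0.506 0.18  0.047] [ 0.419  0.144 -0.002] [0.633
[... 729 characters left out ...]
lid 0.61 [254. 223.  25.  25.] [ 0.397 -0.033  0.03 ] [ 0.35  -0.08  -0.014] [0.446 0.011 0.061]
top stand 0.56 [285. 186.  27.  29.] [ 0.508 -0.143  0.01 ] [ 0.484 -0.201 -0.01 ] [ 0.596 -0.093  0.055]
top chopper 0.9 [192. 191.  31.  52.] [0.494 0.198 0.046] [ 0.423  0.145 -0.008] [0.609 0.257 0.116]
top tin 0.82 [246. 140.  23.  23.] [0.701 0.004 0.053] [ 0.668 -0.031 -0.003] [0.742 0.041 0.064]
top jam 0.74 [144. 205.  26.  21.] [0.461 0.364 0.105] [ 0.425  0.335 -0.005] [0.506 0.437 0.117]
top mug 0.64 [355. 193.  34.  25.] [ 0.508 -0.403  0.035] [ 0.472 -0.445 -0.004] [ 0.546 -0.348  0.105]
top mug 0.3 [191. 191.  31.  53.] [0.493 0.2   0.046] [ 0.423  0.147 -0.004] [0.61  0.266 0.116]
```

```bash
python3 - <<'E'
import cv2,numpy as np
a=cv2.imread('pics/a.png')[120:290,120:400];b=cv2.imread('pics/b.png')[110:270,110:400]
a=cv2.resize(a,None,fx=1.7,fy=1.7,interpolation=cv2.INTER_CUBIC);b=cv2.resize(b,(800,441),interpolation=cv2.INTER_CUBIC)
cv2.imwrite('pics/a2.png',cv2.resize(a,(800,486)));cv2.imwrite('pics/b2.png',b)
E
```

```text
(no output)
```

View pics/a2.png

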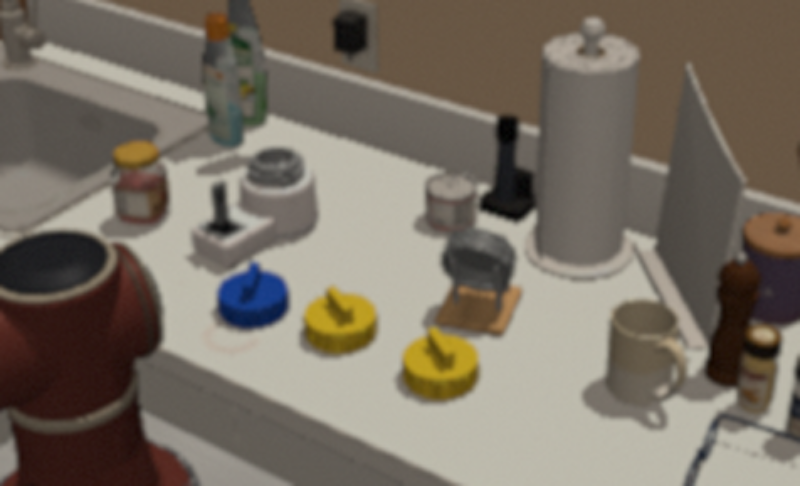

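View pics/b2.png

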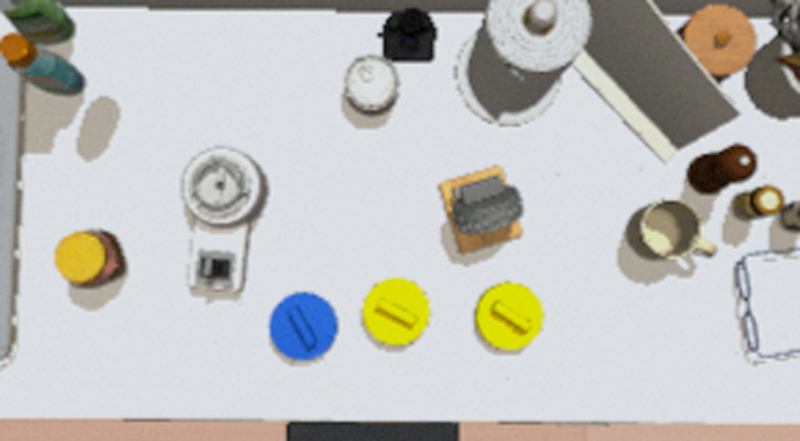

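The grey lid stands in the wooden stand: pixel ~(478,262) in the scene crop and (485,207) in the top crop. The chopper is at (220,190) in the top crop with its console toward the robot. The lids lying flat are blue and yellow look-alikes.

```bash
cat >> h.py <<'E'
from scipy.spatial.transform import Rotation as Ro
np.set_printoptions(precision=4,suppress=True)
def tool():
    s=state(); q=s['tool_rot']; return np.array(s['tool_pos']),Ro.from_quat([q[1],q[2],q[3],q[0]])
E
python3 - <<'E'
from h import *
f=grab_frame('top'); P,u,v=cloud(f)
# stand foot top z~12mm near
m=(abs(P[:,0]-.53)<.09)&(abs(P[:,1]+.15)<.09)
Q=P[m]; c=f['color'][v[m],u[m]].astype(int)
wood=(c[:,2]-c[:,0]>40)
print('wood',wood.sum(),cv2.minAreaRect((Q[wood][:,:2]*1000).astype(np.float32)),np.median(Q[wood][:,2]))
wm=Q[(~wood)&(Q[:,2]>.06)]
print(len(wm),wm.min(0),wm.max(0))
# scene lid plane
g=grab_frame('scene'); r=[x for x in regions_of('lid',g) if abs(x['rect'][0]-289)<8][0]
P2,_,_=cloud(g,r['pixels']); P2=P2[(P2[:,2]>.05)&(P2[:,0]<.6)]
c0=np.median(P2,0);U,S,V=np.linalg.svd(P2-P2.mean(0));print('lid plane',len(P2),V[2],S,P2.mean(0))
# chopper
r=regions_of('chopper',f)[0];C,uu,vv=cloud(f,r['pixels'])
for lo,hi in((.035,.055),(.07,.09),(.1,.125)):
    k=C[(C[:,2]>lo)&(C[:,2]<hi)]; print(lo,len(k),k.mean(0),cv2.minEnclosingCircle((k[:,:2]*1000).astype(np.float32)),cv2.minAreaRect((k[:,:2]*1000).astype(np.float32)))
w=grab_frame('wrist');p,R=tool();Rc=np.array(w['R']);tc=-Rc.T@np.array(w['t'])
print('cam in tool',R.inv().apply(tc-p),(R.inv().as_matrix()@Rc.T),w['fx'])
E
```

```text
wood 263 ((540.2789916992188, -146.362548828125), (103.71685791015625, 90.77046203613281), 18.111980438232422) 0.010580711376768125
402 [ 0.5006 -0.1935  0.0602] [ 0.5755 -0.1032  0.1298]
lid plane 376 [-0.8276 -0.2817 -0.4855] [0.5788 0.4797 0.2246] [ 0.5336 -0.1502  0.0924]Traceback (most recent call last):
  File "<stdin>", line 15, in <module>
IndexError: list index out of range
```

```bash
python3 - <<'E'
from h import *
f=grab_frame('top')
C,uu,vv=cloud(f);C=C[(abs(C[:,0]-.53)<.14)&(abs(C[:,1]-.2)<.1)]
for lo,hi in((.035,.055),(.07,.09),(.1,.125)):
    k=C[(C[:,2]>lo)&(C[:,2]<hi)]; print(lo,len(k),k.mean(0),cv2.minEnclosingCircle((k[:,:2]*1000).astype(np.float32)),cv2.minAreaRect((k[:,:2]*1000).astype(np.float32)))
w=grab_frame('wrist');p,R=tool();Rc=np.array(w['R']);tc=-Rc.T@np.array(w['t'])
print('cam in tool',R.inv().apply(tc-p),(R.inv().as_matrix()@Rc.T),w['fx'],p,R.as_matrix())
E
```

```text
0.035 462 [0.4716 0.2034 0.0434] ((482.98858642578125, 154.30885314941406), 105.03614044189453) ((473.8962707519531, 190.36505126953125), (203.45327758789062, 130.1247100830078), 14.539770126342773)
0.07 404 [0.5574 0.1997 0.0798] ((531.0563354492188, 197.99440002441406), 79.51017761230469) ((539.8403930664062, 191.94400024414062), (145.17587280273438, 103.2069091796875), 25.710601806640625)
0.1 129 [0.5421 0.2025 0.1072] ((520.76416015625, 207.9251708984375), 77.34637451171875) ((525.4111938476562, 215.65573120117188), (76.4369888305664, 151.29335021972656), 68.29193878173828)
cam in tool [ 0.0667  0.     -0.1804] [[-0.0002 -0.9652 -0.2617]
 [ 1.     -0.0005  0.0011]
 [-0.0012 -0.2617  0.9652]] 326.027190090631 [0.1448 0.608  0.1938] [[-0.9728  0.2316  0.    ]
 [ 0.2316  0.9728  0.    ]
 [-0.      0.     -1.    ]]
```

Emit:
jog_arm(
  moves=[
    [[8.5,-1.5,-1.0,-2.5,0,0,0],[8.5,-2.8,-1.9,-2.0,0,0,0],[8.5,-2.9,-2.0,-1.5,0,0,0],[8.5,-2.9,-2.0,-1.5,0,0,0],[8.5,-2.9,-2.0,-1.0,0,0,0],[8.5,-2.9,-2.0,-1.0,0,0,0],[8.5,-2.9,-2.0,-1.0,0,0,0],[8.5,-2.9,-2.0,-0.5,0,0,0],[8.5,-2.9,-2.0,0,0,0,0],[8.5,-2.9,-2.0,0,0,0,0],[8.5,-2.9,-2.0,0,0,0,0],[8.5,-2.9,-2.0,0,0,0,0],[8.5,-2.9,-2.0,0,0,0,0],[8.5,-2.9,-2.0,0,0,0,0],[8.5,-2.9,-2.0,0,0,0,0],[8.5,-2.9,-2.0,0,0,0,0],[8.5,-1.5,-1.0,0,0,0,0],[8.5,0,0,0,0,0,0],[8.5,0,0,0,0,0,0]],
  ],
)

```text
time: 2.68
tool_pos: [0.5225, 0.1895, 0.3036]
tool_rot: [-0.0, 0.118, 0.993, 0.0]
contact_force: [-0.1, 0.8, 0.0]
gripper_width: 0.994
grasp_force: 0.0
```

```bash
cat >> h.py <<'E'
from scipy.optimize import least_squares
def circ(P,r=None):
    if r: g=least_squares(lambda p:np.hypot(P[:,0]-p[0],P[:,1]-p[1])-r,P[:,:2].mean(0),loss='soft_l1',f_scale=.001).x
    else: g=least_squares(lambda p:np.hypot(P[:,0]-p[0],P[:,1]-p[1])-p[2],[*P[:,:2].mean(0),.04],loss='soft_l1',f_scale=.001).x
    return g
E
python3 - <<'E'
from h import *
w=grab_frame('wrist');cv2.imwrite('pics/w1.png',w['color'])
C,u,v=cloud(w)
n=(abs(C[:,0]-.53)<.17)&(abs(C[:,1]-.2)<.1);C=C[n]
print(np.histogram(C[:,2],bins=np.arange(-.01,.13,.01)))
d=C[(C[:,2]>.074)&(C[:,2]<.086)&(C[:,0]>.5)]
# drum top: outer hull
h=cv2.convexHull((d[:,:2]*1000).astype(np.float32))[:,0]/1000; print('drum',circ(h),circ(h,.056),d[:,2].mean())
m=C[(C[:,2]>.106)&(C[:,2]<.116)&(C[:,0]>.5)]; h=cv2.convexHull((m[:,:2]*1000).astype(np.float32))[:,0]/1000;print('mouth',len(m),circ(h),circ(h,.0335),m[:,2].mean())
t=C[(C[:,2]>.1)&(C[:,0]<.5)];print('tog',len(t),t.mean(0),t.min(0),t.max(0),cv2.minAreaRect((t[:,:2]*1000).astype(np.float32)))
k=C[(C[:,2]>.040)&(C[:,2]<.05)];print('console',cv2.minAreaRect((k[:,:2]*1000).astype(np.float32)),k[:,2].mean())
E
```

```text
(array([ 8409, 12313,    91,   125,  1361,  3495,   310,    87,  1013,
        1880,  1000,   945,   397,     0]), array([-0.01,  0.  ,  0.01,  0.02,  0.03,  0.04,  0.05,  0.06,  0.07,
        0.08,  0.09,  0.1 ,  0.11,  0.12,  0.13]))
drum [0.5624 0.2041 0.0518] [0.5656 0.2058] 0.08137250573883892
mouth 745 [0.5625 0.204  0.0326] [0.5627 0.2041] 0.10906461738951855
tog 7493 [0.497  0.1576 0.411 ] [0.4443 0.1217 0.1039] [0.5    0.2197 0.4401] ((483.67254638671875, 177.57437133789062), (36.049964904785156, 107.65117645263672), 28.54485511779785)
console ((455.3951416015625, 178.54840087890625), (175.83412170410156, 146.05282592773438), 3.570713996887207) 0.04552752120458135
```

View pics/w1.png

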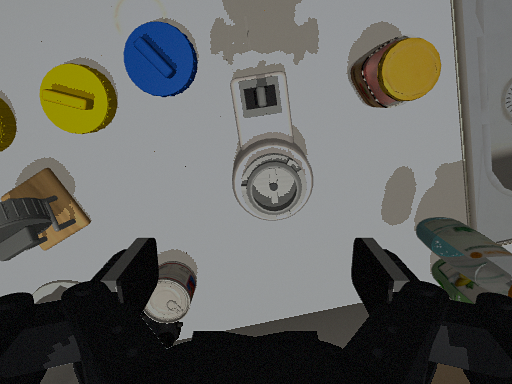

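The wrist view shows the chopper mouth at (272,187) px, the paddle at (263,92), the lid in the stand at (25,225) and the tin at (172,290). Next I move above the lid.

Emit:
jog_arm(
  moves=[
    [[8.5,-0.6,-3.0,0,0,0,0],[8.5,-0.7,-3.8,0,0,0,0],[8.5,-0.7,-3.8,0,0,0,0],[8.5,-0.7,-3.8,0,0,0,0],[8.5,-0.7,-3.8,0,0,0,0],[8.5,-0.7,-3.8,0,0,0,0],[8.5,-0.7,-3.8,0,0,0,0],[8.5,-0.6,-3.8,0,0,0,0],[8.5,-0.5,-3.0,0,0,0,0.1],[8.5,0,0,0,0,0,0.12],[8.5,0,0,0,0,0,0.12],[8.5,0,0,0,0,0,0.12],[8.5,0,0,0,0,0,0.12],[8.5,0,0,0,0,0,0.12],[8.5,0,0,0,0,0,0.12],[8.5,0,0,0,0,0,0.12],[8.5,0,0,0,0,0,0.08],[8.5,0,0,0,0,0,0],[8.5,0,0,0,0,0,0]],
  ],
)

```text
time: 4.32
tool_pos: [0.5042, -0.1394, 0.304]
tool_rot: [0.0, 0.585, 0.811, 0.0]
contact_force: [0.1, -1.0, -0.7]
gripper_width: 0.999
grasp_force: 0.0
```

```bash
python3 - <<'E'
from h import *
print(tool()[0],tool()[1].as_matrix())
w=grab_frame('wrist');cv2.imwrite('pics/w2.png',w['color'])
C,u,v=cloud(w); col=w['color'][v,u].astype(int)
n=(abs(C[:,0]-.54)<.1)&(abs(C[:,1]+.15)<.1)&(C[:,2]<.15);C=C[n];col=col[n]
wood=(col[:,2]-col[:,0]>40)&(C[:,2]>.006)&(C[:,2]<.018)
print('wood',wood.sum(),cv2.minAreaRect((C[wood][:,:2]*1000).astype(np.float32)),np.median(C[wood],0))
L=C[(C[:,2]>.055)];print(L.min(0),L.max(0))
yaw=np.radians(18.3);f=np.array([np.cos(yaw),np.sin(yaw)]);l=np.array([-f[1],f[0]])
a=L[:,:2]@f;b=L[:,:2]@l
for lo in np.arange(.06,.13,.01):
    k=(L[:,2]>=lo)&(L[:,2]<lo+.01); print(round(lo,2),k.sum(),*np.percentile(a[k],[1,50,99]),*np.percentile(b[k],[1,50,99]))
# skirt top band: points within 10mm of axis b
E
```

```text
[ 0.5042 -0.1394  0.304 ] [[-0.3155  0.9489  0.0004]
 [ 0.9489  0.3155 -0.    ]
 [-0.0001  0.0004 -1.    ]]
wood 1309 ((514.9658813476562, -137.4833526611328), (129.76007080078125, 186.80873107910156), 75.36107635498047) [ 0.5076 -0.1271  0.012 ]
[ 0.5011 -0.1938  0.0551] [ 0.5801 -0.1     0.1283]
0.06 24 0.4833378824063301 0.4854051072511645 0.48742481205595367 -0.3480532077250358 -0.2777075877007651 -0.2692863704441146
0.07 68 0.44966115936018475 0.4801008062172709 0.4836132141660357 -0.34997011262575073 -0.2726860431338998 -0.2616534311015186
0.08 132 0.44414903110123627 0.47605051365173523 0.4853053585867826 -0.35279196036814764 -0.27175107716966407 -0.2623621979605195
0.09 1148 0.4419645795709741 0.4830569598547547 0.5004778882978158 -0.34956232822312133 -0.3042507154477739 -0.26395857627069014
0.1 556 0.43525640998222814 0.46284096604982705 0.4964811307875353 -0.3481683241473896 -0.2864303706358635 -0.26707043928129776
0.11 927 0.43181042492368593 0.44669758025551787 0.4675592212676046 -0.3414891521282118 -0.3003665152392715 -0.2743601000399412
0.12 636 0.43984179851354854 0.45446483549642297 0.46369429655144634 -0.3303894418908618 -0.306814033125275 -0.2845525690322666Traceback (most recent call last):
  File "<stdin>", line 12, in <module>
    return _quantile_unchecked(
        a, q, axis, out, overwrite_input, method, keepdims, weights)
    return _ureduce(a,
                    func=_quantile_ureduce_func,
    ...<5 lines>...
                    overwrite_input=overwrite_input,
                    method=method)
    r = func(a, **kwargs)
    result = _quantile(arr,
                       quantiles=q,
    ...<2 lines>...
                       out=out,
                       weights=wgt)
    slices_having_nans = np.isnan(arr[-1, ...])
                                  ~~~^^^^^^^^^
IndexError: index -1 is out of bounds for axis 0 with size 0
```

View pics/w2.png

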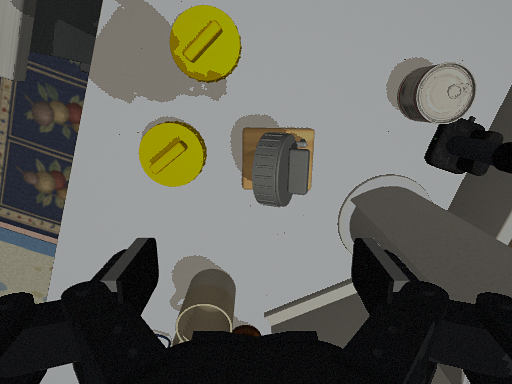

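Only the grey lid is in the stand, at (275,170) px; it fits an origin at about (0.522, -0.151). Now the tilted approach.

Emit:
jog_arm(
  moves=[
    [[8.5,-0.5,0,0,-0.12,0,0],[8.5,-0.6,0,0,-0.12,0,0],[8.5,-0.6,0,0,-0.109,0,0],[8.5,0,-1.6,2,0,0,0],[8.5,0,-1.7,3.5,0,0,0],[8.5,0,-1.6,3.5,0,0,0],[8.5,0,0,3.5,0,0,0],[8.5,0,0,2.5,0,0,0],[8.5,0,0,0,0,0,0]],
  ],
)

```text
time: 5.12
tool_pos: [0.5113, -0.1522, 0.1391]
tool_rot: [0.096, 0.578, 0.798, 0.14]
contact_force: [-0.7, 0.0, 0.2]
gripper_width: 1.001
grasp_force: 0.0
```

```bash
cat >> h.py <<'E'
def togo(goal):
    p,R=tool(); print('pose',p,'\n',R.as_matrix()); print('togo cm',R.inv().apply(np.array(goal)-p)*100)
yaw=np.radians(18.35);F=np.array([np.cos(yaw),np.sin(yaw),0]);L_=np.array([-F[1],F[0],0])
E
python3 -c "
from h import *
togo(.4577*F-.3075*L_+np.array([0,0,.0978])); print(state()['joint_pos'])"
```

```text
pose [ 0.5113 -0.1522  0.1391] 
 [[-0.3142  0.8953  0.3158]
 [ 0.9493  0.2933  0.1128]
 [ 0.0084  0.3352 -0.9421]]
togo cm [-0.238   0.5275  4.5707]
[-0.5936 -0.3261  2.0783  0.2945  1.1968 -0.9934]
```

Emit:
jog_arm(
  moves=[
    [[8.5,-0.2,0.5,1.5,0,0,0],[8.5,0,0,1.5,0,0,0],[8.5,0,0,1.5,0,0,0],[8.5,0,0,0,0,0,0],[5,0,0,0,0,0,0],[4,0,0,0,0,0,0],[3,0,0,0,0,0,0],[2,0,0,0,0,0,0],[2,0,0,0,0,0,0],[2,0,0,0,0,0,0],[2,0,0,0,0,0,0]],
  ],
)

```text
time: 6.03
tool_pos: [0.5342, -0.1509, 0.1059]
tool_rot: [0.102, 0.578, 0.798, 0.141]
contact_force: [-0.1, -0.5, 0.4]
gripper_width: 0.237
grasp_force: 0.0
```

```bash
python3 - <<'E'
from h import *
togo(.4577*F-.3075*L_+np.array([0,0,.0978]));print(state()['gripper_width'],state()['grasp_force'],state()['contact_force'])
w=grab_frame('wrist');t=grab_frame('top');s=grab_frame('scene')
im=np.hstack([w['color'][:,:400],np.vstack([cv2.resize(t['color'][140:240,240:340],(192,192)),cv2.resize(s['color'][150:250,240:340],(192,192))])])
cv2.imwrite('pics/g1.png',im)
E
```

```text
pose [ 0.5342 -0.1509  0.1059] 
 [[-0.3116  0.8928  0.3253]
 [ 0.9502  0.2929  0.1063]
 [-0.0004  0.3422 -0.9396]]
togo cm [ 0.3923 -0.4464  0.6941]
0.23671436492362338 0.0 [-0.0894 -0.5363  0.4405]
```

View pics/g1.png

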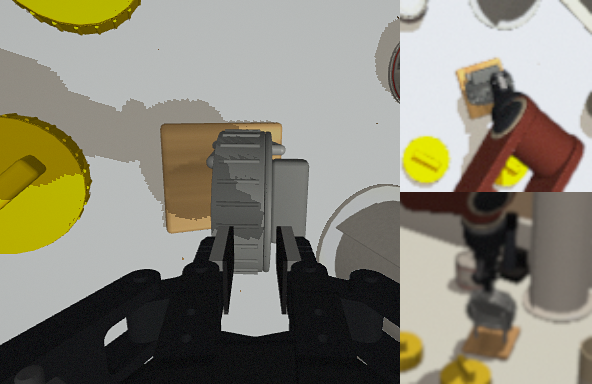

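```bash
python3 - <<'E'
from h import *
p,R=tool();w=grab_frame('wrist');C,u,v=cloud(w);T=R.inv().apply(C-p)*1000
for uu,vv in [(240,140),(240,180),(240,220),(240,240),(240,262),(255,262),(222,180),(268,200),(290,200),(255,300),(225,250),(285,250)]:
    k=(abs(u-uu)<2)&(abs(v-vv)<2); print((uu,vv),np.median(T[k],0) if k.any() else None,np.median(C[k],0) if k.any() else None)
E
```

```text
(240, 140) [44.4309 -8.6486  8.4515] [ 0.5151 -0.1103  0.0947]
(240, 180) [ 26.3134  -7.9164 -14.9485] [ 0.5142 -0.1298  0.1167]
(240, 220) [  5.9427  -7.9244 -19.7293] [ 0.5186 -0.1496  0.1213]
(240, 240) [ -5.4684  -8.0572 -19.5464] [ 0.5223 -0.1605  0.1212]
(240, 262) [-20.8539  -8.4394 -14.9454] [ 0.5281 -0.1747  0.1165]
(255, 262) [-20.3499  -0.0504 -15.6796] [ 0.5352 -0.1719  0.1201]
(222, 180) [ 26.2745 -17.3222 -14.7404] [ 0.5057 -0.1325  0.1133]
(268, 200) [ 16.3979   6.7152 -18.2618] [ 0.529  -0.1352  0.1249]
(290, 200) [ 5.5885 22.1304 16.7713] [ 0.5575 -0.1372  0.0971]
(255, 300) [-131.6074    0.1962  112.5149] [ 0.6115 -0.2637 -0.0003]
(225, 250) [ 11.4436 -11.6261 -66.6244] [ 0.4986 -0.1504  0.1642]
(285, 250) [ 11.4225  11.3299 -66.7681] [ 0.5189 -0.1439  0.1722]
```

```bash
python3 - <<'E'
from h import *
p,R=tool();w=grab_frame('wrist');C,u,v=cloud(w);T=R.inv().apply(C-p)*1000
dark=w['color'][v,u].max(1)<70
for s in (-1,1):
    k=(s*T[:,1]>8)&(s*T[:,1]<20)&(abs(T[:,0])<14)&(T[:,2]<-22)
    print(s,k.sum(),T[k].min(0),T[k].max(0)); j=k&(T[:,2]>T[k][:,2].max()-6);print(np.c_[u[j],v[j],T[j]][:4])
for vv in range(216,320,8):
    print(vv,[ (int(x),np.round(T[(v==vv)&(u==x)][0]).tolist()) for x in (218,226,232,258,282,290) if ((v==vv)&(u==x)).any()])
E
```

```text
-1 2672 [ -11.5455  -19.9962 -129.4321] [ 13.9869  -8.0022 -22.0093]
[[221.     225.       4.0285 -17.7005 -22.1438]
 [227.     225.       4.0266 -14.5872 -22.1449]
 [237.     225.       4.1851  -9.3748 -22.5575]
 [239.     225.       4.2047  -8.3371 -22.609 ]]
1 2576 [ -10.7652    8.     -125.7012] [ 13.9976  19.9979 -37.9239]
[[277.     226.      11.2681   9.9116 -41.8089]
 [278.     226.      11.1336  10.3927 -41.4714]
 [279.     226.      11.6598  10.7418 -42.796 ]
 [280.     226.      11.5704  11.2124 -42.5719]]
216 [(218, [8.0, -19.0, -20.0]), (226, [8.0, -15.0, -20.0]), (232, [8.0, -12.0, -20.0]), (258, [8.0, 2.0, -20.0]), (282, [-5.0, 17.0, 17.0]), (290, [-5.0, 22.0, 17.0])]
224 [(218, [4.0, -19.0, -20.0]), (226, [4.0, -15.0, -20.0]), (232, [4.0, -12.0, -21.0]), (258, [4.0, 2.0, -21.0]), (282, [-11.0, 18.0, 19.0]), (290, [-11.0, 23.0, 17.0])]
232 [(218, [11.0, -16.0, -49.0]), (226, [12.0, -13.0, -49.0]), (232, [10.0, -10.0, -46.0]), (258, [-1.0, 2.0, -20.0]), (282, [11.0, 12.0, -49.0]), (290, [11.0, 15.0, -49.0])]
240 [(218, [11.0, -15.0, -57.0]), (226, [12.0, -12.0, -58.0]),
[... 995 characters left out ...]
, [13.0, -11.0, -95.0]), (226, [0.0, -11.0, -75.0]), (232, [-112.0, -23.0, 105.0]), (258, [-118.0, 3.0, 114.0]), (282, [0.0, 10.0, -75.0]), (290, [6.0, 12.0, -84.0])]
296 [(218, [10.0, -11.0, -95.0]), (226, [-2.0, -11.0, -77.0]), (232, [-121.0, -23.0, 104.0]), (258, [-128.0, 3.0, 114.0]), (282, [-3.0, 10.0, -75.0]), (290, [3.0, 12.0, -84.0])]
304 [(218, [9.0, -11.0, -97.0]), (226, [-6.0, -11.0, -76.0]), (232, [-130.0, -23.0, 104.0]), (258, [-137.0, 3.0, 114.0]), (282, [-6.0, 10.0, -75.0]), (290, [-0.0, 12.0, -84.0])]
312 [(218, [7.0, -11.0, -99.0]), (226, [-9.0, -11.0, -76.0]), (232, [-138.0, -23.0, 103.0]), (258, [-146.0, 3.0, 113.0]), (282, [-9.0, 10.0, -76.0]), (290, [-3.0, 12.0, -85.0])]
```

The picture shows the fingers (row 228 and below) ending above the lid, and the depth puts their tips about 42 mm behind the reported TCP, which explains the empty close. I'll open, shift to the lid's centre and go about 47 mm deeper.

Emit:
jog_arm(
  moves=[
    [[8.5,0.15,-0.35,0,0,0,0],[8.5,0.15,-0.35,0,0,0,0],[8.5,0,0,0,0,0,0],[8.5,0,0,0,0,0,0],[8.5,0,0,0,0,0,0],[8.5,0,0,1.0,0,0,0],[8.5,0,0,1.0,0,0,0],[8.5,0,0,1.0,0,0,0],[8.5,0,0,0.5,0,0,0],[8.5,0,0,0,0,0,0]],
  ],
)

```text
time: 7.12
tool_pos: [0.5372, -0.1452, 0.0675]
tool_rot: [0.1, 0.578, 0.798, 0.14]
contact_force: [-1.2, 0.2, -0.4]
gripper_width: 0.997
grasp_force: 0.0
```

```bash
python3 - <<'E'
from h import *
s=state();print(s['gripper_width'],s['contact_force'])
p,R=tool();print(p);w=grab_frame('wrist');C,u,v=cloud(w);T=R.inv().apply(C-p)*1000
cv2.imwrite('pics/g2.png',w['color'])
for sg in (-1,1):
    k=(sg*T[:,1]>38)&(sg*T[:,1]<60)&(abs(T[:,0])<13)&(T[:,2]<-30)
    print(sg,k.sum(),np.percentile(T[k],[0,50,99.5],axis=0))
k=(abs(T[:,1])<30)&(abs(T[:,0])<8)&(T[:,2]>-90)&(C[:,2]>.08)
print(np.percentile(T[k],[1,50,99],axis=0))
E
```

```text
0.9965863733450327 [-1.1792  0.1973 -0.4131]
[ 0.5372 -0.1452  0.0675]
-1 6928 [[ -11.512   -59.9983 -120.0888]
 [   7.2043  -46.9566  -98.3753]
 [  12.9329  -38.2444  -52.0909]]
1 7176 [[ -11.7887   38.0005 -119.2096]
 [   7.2088   47.0059  -99.1275]
 [  12.9333   59.9526  -52.2051]]
[[ -7.8359 -14.6904 -59.5636]
 [  0.4867   3.5702 -57.262 ]
 [  7.8735  29.3709 -19.2731]]
```

View pics/g2.png

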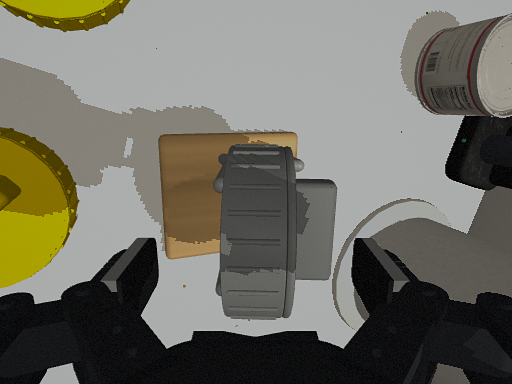

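Open tips stand at about −52 mm in the reported frame, with the lid centred between them (columns 220–297). I go 10 mm deeper and close.

Emit:
jog_arm(
  moves=[
    [[8.5,0,0,1.0,0,0,0],[8.5,0,0,0,0,0,0],[4,0,0,0,0,0,0],[2,0,0,0,0,0,0],[2,0,0,0,0,0,0],[2,0,0,0,0,0,0],[2,0,0,0,0,0,0],[2,0,0,0,0,0,0],[2,0,0,0,0,0,0]],
  ],
)

```text
time: 7.92
tool_pos: [0.5423, -0.1453, 0.0618]
tool_rot: [0.103, 0.578, 0.797, 0.141]
contact_force: [0.8, 1.2, 2.9]
gripper_width: 0.357
grasp_force: 59.0
```

Emit:
jog_arm(
  moves=[
    [[2,0,0,-1.0,0,0,0],[2,0,0,-2.0,0,0,0],[2,0,0,-2.5,0,0,0],[2,0,0,-2.5,0,0,0],[2,0,0,-2.0,0,0,0],[2,2.0,0,0,-0.05,0,0],[2,3.0,0,0,-0.06,0,0],[2,3.0,0,0,-0.06,0,0],[2,3.0,0,0,-0.06,0,0],[2,3.0,0,0,-0.06,0,0],[2,3.0,0,0,-0.06,0,0],[2,1.9,0,0,0,0,0],[2,0,0,0,0,0,0]],
  ],
)

```text
time: 9.0
tool_pos: [0.4503, 0.0262, 0.1475]
tool_rot: [0.195, 0.551, 0.763, 0.276]
contact_force: [-0.6, -0.6, -2.2]
gripper_width: 0.358
grasp_force: 59.6
```

```bash
python3 - <<'E'
from h import *
togo(.56*F-.12*L_+np.array([0,0,.0415]));s=state();print(s['gripper_width'],s['grasp_force'],s['joint_pos'])
p,R=tool();w=grab_frame('wrist');cv2.imwrite('pics/g3.png',np.hstack([w['color'],cv2.resize(grab_frame('scene')['color'][140:260,160:320],(280,210)).repeat(1,0).copy() if 0 else np.zeros((384,1,3),np.uint8)]))
E
```

```text
pose [0.4503 0.0262 0.1475] 
 [[-0.3164  0.7339  0.6011]
 [ 0.9486  0.2399  0.2063]
 [ 0.0072  0.6355 -0.7721]]
togo cm [-0.4053  2.865  16.0831]
0.3581244450800014 59.60085280454564 [-0.4361 -1.0099  2.5429  0.5097  1.1283 -0.8631]
```

View pics/g3.png

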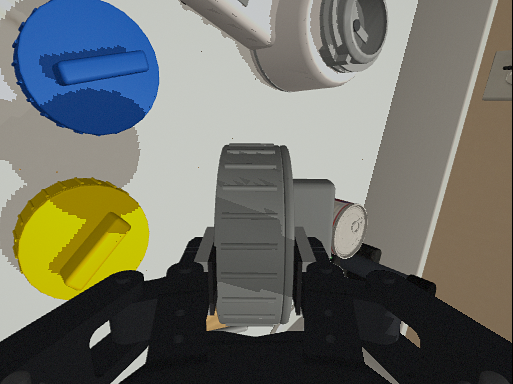

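The lid is held squarely between the fingers (columns 215–295). Joints 2 and 3 are near their limits here, and moving outward frees them.

Emit:
jog_arm(
  moves=[
    [[2,-0.2,0.7,1.5,0,0,0],[2,-0.2,0.7,2.5,0,0,0],[2,0,0.7,2.5,0,0,0],[2,0,0.7,2.5,0,0,0],[2,0,0,2.5,0,0,0],[2,0,0,2.5,0,0,0],[2,0,0,1.5,0,0,0],[2,0,0,0,0,0,0],[2,0,0,0,0,0,0]],
  ],
)

```text
time: 9.8
tool_pos: [0.57, 0.0566, 0.0535]
tool_rot: [0.2, 0.551, 0.761, 0.277]
contact_force: [0.0, 0.2, -1.4]
gripper_width: 0.356
grasp_force: 59.9
```

```bash
python3 - <<'E'
from h import *
togo(.56*F-.12*L_+np.array([0,0,.0295]));s=state();print(s['gripper_width'],s['contact_force'],s['joint_pos'])
E
```

```text
pose [0.57   0.0566 0.0535] 
 [[-0.3122  0.729   0.6091]
 [ 0.95    0.2391  0.2008]
 [ 0.0008  0.6414 -0.7672]]
togo cm [ 0.5769 -1.4511  1.911 ]
0.3563915038754488 [ 0.0458  0.1615 -1.4311] [-0.217  -0.3441  2.3478  0.6132  0.6049 -0.9506]
```

Emit:
jog_arm(
  moves=[
    [[2,0,-0.6,0.7,0,0,0],[2,0,-0.55,0.65,0,0,0],[2,0,0,0,0,0,0],[2,0,-0.13,0.15,0,0,0],[2,0,-0.13,0.15,0,0,0],[2,0,0,0,0,0,0]],
  ],
)

```text
time: 10.3
tool_pos: [0.5693, 0.0572, 0.0319]
tool_rot: [0.2, 0.551, 0.761, 0.277]
contact_force: [0.2, -0.7, -1.7]
gripper_width: 0.353
grasp_force: 59.9
```

Emit:
jog_arm(
  moves=[
    [[2,0,-0.13,0.15,0,0,0],[2,0,-0.07,0.08,0,0,0],[2,0,0,0,0,0,0]],
  ],
)

```text
time: 10.55
tool_pos: [0.5699, 0.0572, 0.0295]
tool_rot: [0.2, 0.551, 0.761, 0.277]
contact_force: [-2.5, -0.7, 0.7]
gripper_width: 0.355
grasp_force: 60.0
```

Emit:
jog_arm(
  moves=[
    [[2,0,-0.07,0.08,0,0,0],[2,0,0,0,0,0,0],[5,0,0,0,0,0,0],[5,0,0,0,0,0,0],[5,0,0,-0.5,0,0,0],[5,0,0,-1.0,0,0,0],[5,0,0,-1.5,0,0,0],[5,0,0,-2.0,0,0,0],[5,0,0,-2.0,0,0,0],[5,0,0,-2.0,0,0,0],[5,0,0,-2.0,0,0,0],[5,0,0,0,0,0,0]],
  ],
)

```text
time: 11.55
tool_pos: [0.5033, 0.0339, 0.1167]
tool_rot: [0.204, 0.55, 0.76, 0.278]
contact_force: [0.8, -0.4, 0.2]
gripper_width: 0.586
grasp_force: 0.0
```

```bash
python3 - <<'E'
from h import *
t=grab_frame('top');w=grab_frame('wrist');cv2.imwrite('pics/g4.png',w['color'])
for n,f in(('top',t),('w',w)):
    P,u,v=cloud(f);k=(abs(P[:,0]-.53)<.08)&(abs(P[:,1]-.045)<.075)&(P[:,2]>.02)&(P[:,2]<.07)
    print(n,k.sum(),P[k].min(0),P[k].max(0),np.histogram(P[k][:,2],np.arange(.02,.071,.005))[0])
    r=P[k&(P[:,2]>.026)&(P[:,2]<.036)]
    if len(r)>20: h=cv2.convexHull((r[:,:2]*1000).astype(np.float32))[:,0]/1000;print(circ(h),circ(h,.0455))
    b=P[k&(P[:,2]>.048)]
    if len(b)>5: print(len(b),b.mean(0),cv2.minAreaRect((b[:,:2]*1000).astype(np.float32)))
togo([.53,.05,.2])
E
```

```text
top 415 [ 0.4849 -0.0023  0.0224] [0.5721 0.0879 0.0614] [ 13 138 165  40   2   8  34  13   2   0]
[0.5284 0.042  0.0446] [0.5284 0.042 ]
54 [0.528  0.0426 0.0538] ((528.122802734375, 41.568851470947266), (13.82935619354248, 54.78104782104492), 16.82330322265625)
w 8373 [ 0.484  -0.0012  0.02  ] [0.5761 0.0903 0.0582] [ 322  337 5753  221  255  254  378  853    0    0]
[0.5303 0.044  0.0453] [0.5303 0.0441]
1345 [0.5279 0.0448 0.0546] ((530.3056030273438, 44.198097229003906), (15.146769523620605, 55.33290100097656), 17.452577590942383)
pose [0.5027 0.0347 0.1131] 
 [[-0.3117  0.7267  0.6122]
 [ 0.9502  0.239   0.2   ]
 [-0.001   0.644  -0.765 ]]
togo cm [ 0.5973  7.9427 -4.6703]
```

View pics/g4.png

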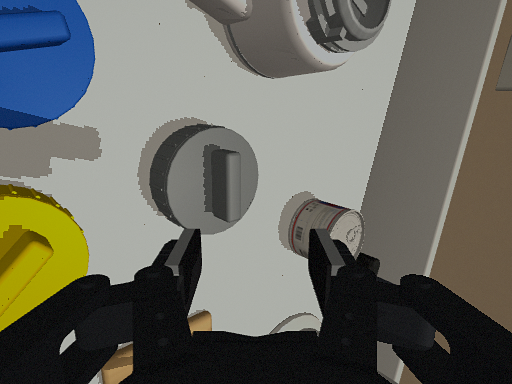

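The lid lies flat with its bar up: the bar is at (228,185) px in the wrist view, world (0.530, 0.044), with its narrow side at 17.4° yaw. The fingers are clear of it. Next I bring the tool upright over the bar.

Emit:
jog_arm(
  moves=[
    [[5,0,0,0,0.1,0,0],[5,0,0,0,0.12,0,0],[5,0,0,0,0.12,0,0],[5,0,0,0,0.12,0,0],[5,0,0,0,0.12,0,0],[5,0,0,0,0.12,0,0],[5,0,1.4,0,0,0,0],[5,0,1.4,0,0,0,0],[5,0,0,0,0,0,0],[5,0,0,0,0,0,0]],
  ],
)

```text
time: 12.48
tool_pos: [0.5283, 0.0444, 0.1096]
tool_rot: [-0.003, 0.586, 0.81, -0.002]
contact_force: [-0.2, -0.2, -1.1]
gripper_width: 0.586
grasp_force: 0.0
```

```bash
python3 - <<'E'
from h import *
togo([.530,.044,.0])
p,R=tool();w=grab_frame('wrist');C,u,v=cloud(w);T=R.inv().apply(C-p)*1000
k=(abs(T[:,0])<35)&(abs(T[:,1])<30)&(C[:,2]>.046)&(C[:,2]<.062)
print(T[k].mean(0),cv2.minAreaRect(T[k][:,:2].astype(np.float32)))
f=(abs(T[:,1])<40)&(abs(T[:,1])>20)&(abs(T[:,0])<13)&(T[:,2]<-30);print(np.percentile(T[f],[.5,50,99.5],axis=0),state()['gripper_width'])
k=(abs(C[:,0]-.5625)<.04)&(abs(C[:,1]-.204)<.04)&(C[:,2]>.105)&(C[:,2]<.118);m=C[k]
if len(m)>50: h=cv2.convexHull((m[:,:2]*1000).astype(np.float32))[:,0]/1000;print('mouth',circ(h,.0335),circ(h))
E
```

```text
pose [0.5283 0.0444 0.1096] 
 [[-0.3136  0.9495 -0.0069]
 [ 0.9495  0.3136  0.0003]
 [ 0.0024 -0.0065 -1.    ]]
togo cm [-0.119   0.221  10.9607]
[ 0.6015  2.7458 53.9349] ((-1.2086639404296875, 2.661672592163086), (56.0244255065918, 14.056567192077637), 0.6401164531707764)
[[ -10.0586  -39.7833 -126.3855]
 [   9.6789   24.3738  -77.3581]
 [  12.9581   39.8572  -42.0914]] 0.5837780877289356
mouth [0.5621 0.2036] [0.5624 0.2029 0.0328]
```

Emit:
jog_arm(
  moves=[
    [[5,-0.1,0.26,2,0,0,0],[5,0,0,2.5,0,0,0],[5,0,0,2.5,0,0,0],[5,0,0,2.0,0,0,0],[5,0,0,1.0,0,0,0],[5,0,0,1.0,0,0,0],[5,0,0,0,0,0,0],[1,0,0,0,0,0,0],[0.5,0,0,0,0,0,0],[0.5,0,0,0,0,0,0],[0.5,0,0,0,0,0,0],[0.5,0,0,0,0,0,0]],
  ],
)

```text
time: 13.53
tool_pos: [0.5329, 0.0436, 0.0038]
tool_rot: [0.0, 0.586, 0.81, 0.0]
contact_force: [-0.7, -0.3, 5.6]
gripper_width: 0.144
grasp_force: 61.7
```

Emit:
jog_arm(
  moves=[
    [[0.5,0,0,-1.5,0,0,0],[0.5,0,0,-3,0,0,0],[0.5,0,0,-3.5,0,0,0],[0.5,0,0,-3.5,0,0,0],[0.5,0,0,-2.5,0,0,0],[0.5,2.3,1.2,0,0,0,0],[0.5,2.8,1.6,0,0,0,0],[0.5,2.8,1.6,0,0,0,0],[0.5,2.8,1.6,0,0,0,0],[0.5,2.3,1.2,0,0,0,0],[0.5,1.2,0.6,0,0,0,0],[0.5,0,0,0,0,0,0],[0.5,0,0,0,0,0,0]],
  ],
)

```text
time: 14.62
tool_pos: [0.561, 0.2029, 0.1412]
tool_rot: [-0.001, 0.586, 0.81, -0.002]
contact_force: [-0.1, -0.1, -2.1]
gripper_width: 0.149
grasp_force: 60.6
```

```bash
python3 - <<'E'
from h import *
togo([.5624,.2038,.100]);s=state();print(s['gripper_width'],s['contact_force'],s['joint_pos'])
p,R=tool();w=grab_frame('wrist');C,u,v=cloud(w);T=R.inv().apply(C-p)*1000
k=(abs(T[:,0])<60)&(abs(T[:,1])<60)&(C[:,2]>.1)
print(np.histogram(C[k][:,2],np.arange(.1,.25,.01)))
k&=(T[:,2]>-25)&(T[:,2]<0)
k2=(abs(T[:,0])<55)&(abs(T[:,1])<55)&(C[:,2]>p[2]+.018)&(C[:,2]<p[2]+.034);q=T[k2]
print(k2.sum(),q.min(0),q.max(0)); h=cv2.convexHull(q[:,:2].astype(np.float32))[:,0]/1000
print(circ(h,.0455)*1000,circ(h)*1000, 'roof z',np.median(C[k2][:,2]))
t=grab_frame('scene');P,_,_=cloud(t);n=(abs(P[:,0]-.452)<.025)&(abs(P[:,1]-.209)<.02)&(P[:,2]>.095)&(P[:,2]<.12);print('tog',n.sum(),P[n].min(0),P[n].max(0),P[n].mean(0))
# paddle as seen by wrist
n=(abs(C[:,0]-.452)<.03)&(abs(C[:,1]-.209)<.03)&(C[:,2]>.105)&(C[:,2]<.122);print('togw',n.sum(),C[n].mean(0) if n.any() else '',cv2.minAreaRect((C[n][:,:2]*1000).astype(np.float32)) if n.sum()>5 else '')
E
```

```text
pose [0.561  0.2029 0.1412] 
 [[-0.3136  0.9495 -0.004 ]
 [ 0.9496  0.3136 -0.001 ]
 [ 0.0003 -0.0041 -1.    ]]
togo cm [0.0361 0.1817 4.1188]
0.1493211321721343 [-0.0886 -0.0908 -2.099 ] [ 0.2225  0.0264  1.7291 -0.0001  1.3902 -0.0965]
(array([    0,     0,     0,    12,   211,   269, 10579,  3519,   458,
        4161,   792,  1103,  2589,  7482]), array([0.1 , 0.11, 0.12, 0.13, 0.14, 0.15, 0.16, 0.17, 0.18, 0.19, 0.2 ,
       0.21, 0.22, 0.23, 0.24]))
14049 [-44.2233 -46.1263 -33.9571] [ 47.5476  45.2025 -17.9422]
[ 1.9462 -0.4539] [ 1.8383 -0.4789 45.7562] roof z 0.1695634508633812
tog 34 [0.4392 0.2038 0.0963] [0.4698 0.2171 0.119 ] [0.453  0.2096 0.1076]
togw 664 [0.4567 0.2146 0.1131] ((455.6032409667969, 213.8662567138672), (11.159283638000488, 21.6828556060791), 86.64482116699219)
```

Emit:
jog_arm(
  moves=[
    [[0.5,-0.15,0.22,1.0,0,0,0],[0.5,0,0,1.2,0,0,0],[0.5,0,0,1.0,0,0,0],[0.5,0,0,0.4,0,0,0],[0.5,0,0,0,0,0,0],[0.5,0,0,0,0,0,0]],
  ],
)

```text
time: 15.22
tool_pos: [0.5635, 0.2019, 0.1049]
tool_rot: [-0.002, 0.587, 0.81, -0.001]
contact_force: [0.2, 0.7, -2.4]
gripper_width: 0.147
grasp_force: 60.6
```

Emit:
jog_arm(
  moves=[
    [[0.5,0,0,0.2,0,0,0],[0.5,0,0,0.2,0,0,0],[0.5,0,0,0,0,0,0]],
  ],
)

```text
time: 15.47
tool_pos: [0.5642, 0.2021, 0.1039]
tool_rot: [-0.001, 0.586, 0.81, -0.001]
contact_force: [-5.4, -2.5, 6.8]
gripper_width: 0.145
grasp_force: 61.9
```

Emit:
jog_arm(
  moves=[
    [[0.5,0,0,0.2,0,0,0],[0.5,0,0,0.2,0,0,0],[0.5,0,0,0,0,0,0]],
  ],
)

```text
time: 15.72
tool_pos: [0.5646, 0.2022, 0.1036]
tool_rot: [-0.001, 0.586, 0.81, -0.001]
contact_force: [-12.6, -4.4, 21.6]
gripper_width: 0.144
grasp_force: 63.8
```

The contact pushes the lid along tool −y, so I back off a little, shift that way and lower again.

Emit:
jog_arm(
  moves=[
    [[0.5,0,0,-0.5,0,0,0],[0.5,0,-0.25,0,0,0,0],[0.5,0,0,0.3,0,0,0],[0.5,0,0,0.3,0,0,0],[0.5,0,0,0,0,0,0]],
  ],
)

```text
time: 16.13
tool_pos: [0.5628, 0.2018, 0.1034]
tool_rot: [-0.0, 0.586, 0.81, -0.0]
contact_force: [-12.8, -3.6, 27.4]
gripper_width: 0.145
grasp_force: 64.5
```

Emit:
jog_arm(
  moves=[
    [[0.5,0,-0.1,-0.4,0,0,0],[2.2,0,0,0,0,0,0],[2.2,0,0,0,0,0,0],[2.2,0,0,0,0,0,0],[2.2,0,0,0,0,0,0]],
  ],
)

```text
time: 16.55
tool_pos: [0.5598, 0.201, 0.0995]
tool_rot: [-0.002, 0.586, 0.81, -0.002]
contact_force: [0.6, -0.3, 0.1]
gripper_width: 0.259
grasp_force: 0.0
```

```bash
cat > lid.py <<'E'
from h import *
p,R=tool();w=grab_frame('wrist');C,u,v=cloud(w);T=R.inv().apply(C-p)*1000
k=(np.hypot(C[:,0]-.562,C[:,1]-.204)<.055)&(C[:,2]>.095)&(C[:,2]<.145)
zz=np.median(C[k][:,2]);k2=k&(abs(C[:,2]-zz)<.006);q=C[k2]
A=np.c_[q[:,:2]-q[:,:2].mean(0),np.ones(len(q))];co=np.linalg.lstsq(A,q[:,2],rcond=None)[0]
h=cv2.convexHull((q[:,:2]*1000).astype(np.float32))[:,0]/1000
print('lid centre',circ(h,.0455),'origin z',round(co[2]-.032,4),'tilt',co[:2],len(q))
c=circ(h,.0455);b=(np.hypot(C[:,0]-c[0],C[:,1]-c[1])<.03)&(C[:,2]>zz+.018)&(C[:,2]<zz+.027)
Tb=T[b&(abs(T[:,1])<13)]; print('bar in tool',len(Tb),Tb.mean(0) if len(Tb) else '',cv2.minAreaRect(Tb[:,:2].astype(np.float32)) if len(Tb)>5 else '')
s=state();print('p',p,'lid in tool mm',R.inv().apply(np.r_[c,p[2]]-p)*1000,s['gripper_width'],s['contact_force'],s['joint_pos'][5], 'yaw',np.degrees(np.arctan2(R.as_matrix()[1,1],R.as_matrix()[0,1])))
import sys
if len(sys.argv)>1: cv2.imwrite(sys.argv[1],w['color'])
E
python3 lid.py
```

```text
lid centre [0.5612 0.2024] origin z 0.1004 tilt [ 0.0064 -0.0038] 14531
bar in tool 4214 [  3.8039   1.2967 -56.4105] ((1.7093162536621094, -1.0623807907104492), (55.6329460144043, 25.826221466064453), 6.150749683380127)
p [0.5598 0.201  0.0995] lid in tool mm [ 0.89    1.6947 -0.0068] 0.25512692365309686 [0.0134 0.208  0.4519] -0.09862548395390903 yaw 18.20425301889694
```

Emit:
jog_arm(
  moves=[
    [[2.2,0.09,0.17,0.2,0,0,0],[2.2,0,0,0,0,0,-0.08],[2.2,0,0,0,0,0,-0.1],[2.2,0,0,0,0,0,-0.1],[2.2,0,0,0,0,0,-0.1],[2.2,0,0,0,0,0,-0.1],[2.2,0,0,0,0,0,-0.1],[2.2,0,0,0,0,0,-0.1],[2.2,0,0,0,0,0,-0.1],[2.2,0,0,0,0,0,-0.1],[2.2,0,0,0,0,0,-0.1],[2.2,0,0,0,0,0,0]],
  ],
)

```text
time: 17.6
tool_pos: [0.5626, 0.2027, 0.0995]
tool_rot: [-0.001, 0.135, 0.991, 0.0]
contact_force: [0.4, -0.1, 0.8]
gripper_width: 0.254
grasp_force: 0.6
```

```bash
python3 lid.py
```

```text
lid centre [0.5616 0.203 ] origin z 0.0953 tilt [0.0029 0.0018] 13845
bar in tool 3861 [  3.6062   0.5024 -51.3306] ((0.7176094055175781, 0.05673503875732422), (25.93178367614746, 55.850830078125), 89.85933685302734)
p [0.5626 0.2027 0.0995] lid in tool mm [1.0341 0.0058 0.0014] 0.25657050541518345 [ 0.7655  0.727  -0.7316] -1.0748278849728294 yaw 74.43569809997165
```

Emit:
jog_arm(
  moves=[
    [[2.2,0.05,0,0.3,0,0,-0.1],[2.2,0,0,0,0,0,-0.1],[2.2,0,0,0,0,0,-0.1],[2.2,0,0,0,0,0,-0.1],[2.2,0,0,0,0,0,-0.1],[2.2,0,0,0,0,0,0]],
  ],
)

```text
time: 18.15
tool_pos: [0.563, 0.203, 0.0979]
tool_rot: [0.001, -0.113, 0.994, 0.0]
contact_force: [-0.5, -0.4, 0.5]
gripper_width: 0.258
grasp_force: 0.0
```

```bash
python3 lid.py
```

```text
lid centre [0.5624 0.2033] origin z 0.0973 tilt [0.0019 0.0019] 14020
bar in tool 4060 [  3.1035   0.608  -54.9215] ((0.40040016174316406, -0.051856040954589844), (55.882057189941406, 25.96216583251953), 0.19417120516300201)
p [0.563  0.203  0.0979] lid in tool mm [ 0.53    0.3722 -0.0003] 0.25905010948862756 [-0.6915  0.8164  0.113 ] -1.5740235698619471 yaw 103.0063845115687
```

Emit:
jog_arm(
  moves=[
    [[2.2,0.05,0,0,0,0,-0.1],[2.2,0,0,0,0,0,-0.1],[2.2,0,0,0,0,0,-0.1],[2.2,0,0,0,0,0,-0.1],[2.2,0,0,0,0,0,0]],
  ],
)

```text
time: 18.62
tool_pos: [0.5618, 0.2027, 0.0969]
tool_rot: [-0.0, -0.308, 0.951, 0.0]
contact_force: [0.2, -0.8, 1.8]
gripper_width: 0.254
grasp_force: 1.2
```

```bash
python3 lid.py pics/l1.png
```

```text
lid centre [0.5627 0.2032] origin z 0.0987 tilt [0.0031 0.003 ] 14027
bar in tool 4128 [  1.9904   0.4211 -57.2891] ((-1.0175762176513672, 0.049111366271972656), (25.97881317138672, 55.33371353149414), 89.77153015136719)
p [0.5618 0.2027 0.0969] lid in tool mm [-1.0518 -0.1044 -0.0005] 0.25737716330929444 [0.7988 0.773  1.481 ] -1.9741165816044928 yaw 125.9219239489348
```

View pics/l1.png

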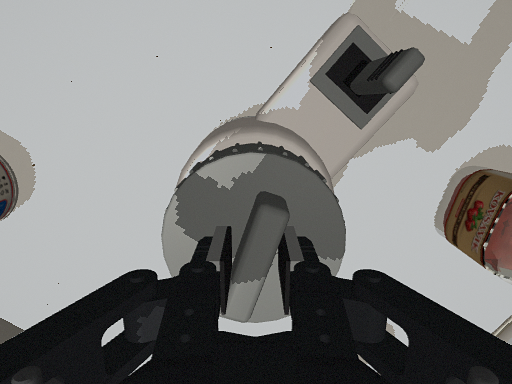

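The fingers drive the bar, which lags by about 20° (bar from (265,205) to (235,310) px). The lid is riding up the thread ramp and should drop soon.

Emit:
jog_arm(
  moves=[
    [[2.2,-0.1,0,0,0,0,-0.1],[2.2,0,0,0,0,0,-0.1],[2.2,0,0,0,0,0,-0.1],[2.2,0,0,0,0,0,0]],
  ],
)

```text
time: 19.0
tool_pos: [0.5608, 0.203, 0.0945]
tool_rot: [-0.002, -0.447, 0.895, 0.001]
contact_force: [-0.2, 0.0, 0.0]
gripper_width: 0.257
grasp_force: 0.0
```

```bash
python3 lid.py
```

```text
lid centre [0.5626 0.2045] origin z 0.0897 tilt [0.0028 0.003 ] 13244
bar in tool 3795 [  1.1645   0.1397 -50.6851] ((-1.7119617462158203, 0.045108795166015625), (25.94770622253418, 55.42890167236328), 89.82301330566406)
p [0.5608 0.203  0.0945] lid in tool mm [-2.2531 -0.5807 -0.0098] 0.2517558594757712 [ 0.4295 -0.1979 -0.3122] -2.271959814446746 yaw 143.08585043273425
```

Dropped into the thread: the origin went from 0.0987 to 0.0897 m. Now I lower the tool and screw clockwise.

Emit:
jog_arm(
  moves=[
    [[2.2,-0.15,0,0.4,0,0,0.05],[2.2,0,0,0.4,0,0,0.1],[2.2,0,0,0,0,0,0.1],[2.2,0,0,0,0,0,0.1],[2.2,0,0,0,0,0,0.1],[2.2,0,0,0,0,0,0.1],[2.2,0,0,0,0,0,0.1],[2.2,0,0,0,0,0,0.1],[2.2,0,0,0,0,0,0.1],[2.2,0,0,0,0,0,0.1],[2.2,0,0,0.1,0,0,0.1],[2.2,0,0,0.1,0,0,0.1],[2.2,0,0,0.1,0,0,0.1],[2.2,0,0,0,0,0,0.1],[2.2,0,0,0,0,0,0.1],[2.2,0,0,0,0,0,0.1],[2.2,0,0,0,0,0,0]],
  ],
)

```text
time: 20.47
tool_pos: [0.5621, 0.2043, 0.0842]
tool_rot: [-0.002, 0.309, 0.951, -0.001]
contact_force: [0.5, -0.2, 0.5]
gripper_width: 0.26
grasp_force: 0.0
```

```bash
python3 lid.py;python3 -c "
from h import *;print(state()['ft_torque'])"
```

```text
lid centre [0.5622 0.2045] origin z 0.087 tilt [ 0.0048 -0.0008] 14336
bar in tool 4272 [  3.2595  -0.3247 -58.2681] ((0.5422534942626953, 0.11194038391113281), (25.916805267333984, 55.35167694091797), 89.58216094970703)
p [0.5621 0.2043 0.0842] lid in tool mm [ 0.0475  0.2461 -0.0005] 0.25524981274860226 [ 0.2447  0.9116 -0.7114] -0.723358473612142 yaw 54.01537806227722
[-0.0318  0.055  -0.0399]
```

Emit:
jog_arm(
  moves=[
    [[2.2,0,0,0,0,0,0.1],[2.2,0,0,0,0,0,0.1],[2.2,0,0,0,0,0,0.1],[2.2,0,0,0,0,0,0.1],[2.2,0,0,0,0,0,0.1],[2.2,0,0,0,0,0,0.1],[2.2,0,0,0,0,0,0.1],[2.2,0,0,0,0,0,0.1],[2.2,0,0,0,0,0,0]],
  ],
)

```text
time: 21.27
tool_pos: [0.562, 0.2042, 0.084]
tool_rot: [-0.001, 0.653, 0.757, -0.001]
contact_force: [-0.5, -0.7, 0.2]
gripper_width: 0.259
grasp_force: 0.0
```

```bash
python3 lid.py;python3 -c "
from h import *;print(state()['ft_torque'])"
```

```text
lid centre [0.5617 0.2041] origin z 0.084 tilt [0.0022 0.0001] 14029
bar in tool 4085 [  2.8194  -0.7722 -55.42  ] ((0.33339691162109375, 0.059235572814941406), (25.941431045532227, 55.231563568115234), 89.81639862060547)
p [0.562  0.2042 0.084 ] lid in tool mm [-0.0289 -0.2683  0.0011] 0.2572855514700617 [-0.2423  0.9519  0.0227] 0.07349890594919771 yaw 8.401395962011431
[0.0183 0.0537 0.0113]
```

Emit:
jog_arm(
  moves=[
    [[2.2,0,0,0,0,0,0.1],[2.2,0,0,0,0,0,0.1],[2.2,0,0,0,0,0,0.1],[2.2,0,0,0,0,0,0]],
  ],
)

```text
time: 21.65
tool_pos: [0.5627, 0.2039, 0.0846]
tool_rot: [0.001, 0.755, 0.656, -0.002]
contact_force: [1.5, -1.7, -1.6]
gripper_width: 0.254
grasp_force: 112.0
```

```bash
python3 lid.py;python3 -c "
from h import *;print(state()['ft_torque'])"
```

```text
lid centre [0.5625 0.2041] origin z 0.084 tilt [ 0.0067 -0.0017] 14355
bar in tool 3481 [  2.8133  -0.8547 -54.8705] ((-0.027776718139648438, 0.0633687973022461), (25.9445743560791, 53.29878616333008), 89.80585479736328)
p [0.5627 0.2039 0.0846] lid in tool mm [ 0.1352 -0.1437 -0.0003] 0.2589366803080277 [ 1.2153 -2.0448 -1.5462] 0.3640109247693591 yaw -7.966609302311436
[-0.2545 -0.2324  4.387 ]
```

Hard stop reached: 4.4 N·m, origin 0.084 m, so the lid is home. I release the torque, lift and go to the right of the paddle with the fingers shut.

Emit:
jog_arm(
  moves=[
    [[2.2,0,0,0,0,0,-0.1],[2.2,0,0,0,0,0,-0.1],[2.6,0,0,0,0,0,-0.05],[2.6,0,0,-1.0,0,0,0],[2.6,0,0,-2.5,0,0,0],[2.6,0,0,-3.0,0,0,0],[2.6,0,0,-3.5,0,0,0.1],[0,-0.4,-1.5,0,0,0,0.08],[0,-0.6,-2.5,0,0,0,0],[0,-0.6,-2.5,0,0,0,0],[0,-0.6,-2.5,0,0,0,0],[0,-0.6,-1.7,0,0,0,0],[0,0,0,0,0,0,0],[0,0,0,0,0,0,0]],
  ],
)

```text
time: 22.87
tool_pos: [0.4543, 0.1842, 0.1863]
tool_rot: [-0.001, 0.736, 0.677, 0.0]
contact_force: [0.8, -0.8, 0.5]
gripper_width: -0.001
grasp_force: 0.0
```

```bash
python3 - <<'E'
from h import *
p,R=tool();w=grab_frame('wrist');C,u,v=cloud(w);T=R.inv().apply(C-p)*1000
k=(np.hypot(C[:,0]-.5624,C[:,1]-.204)<.05)&(C[:,2]>.108)&(C[:,2]<.122);q=C[k]
if len(q)>100:
    h=cv2.convexHull((q[:,:2]*1000).astype(np.float32))[:,0]/1000;print('lid',circ(h,.0455),np.median(q[:,2])-.032)
n=(abs(C[:,0]-.455)<.03)&(abs(C[:,1]-.212)<.03)&(C[:,2]>.105)&(C[:,2]<.122);print('tog',n.sum(),C[n].mean(0),cv2.minAreaRect((C[n][:,:2]*1000).astype(np.float32)))
f=(abs(T[:,1])<30)&(abs(T[:,0])<20)&(T[:,2]<-25)&(C[:,2]>.15);print('tips',np.percentile(T[f],[.5,99.8],axis=0))
t=grab_frame('top');P,uu,vv=cloud(t);k=(np.hypot(P[:,0]-.5624,P[:,1]-.204)<.05)&(P[:,2]>.105)&(P[:,2]<.125);print('top lid',k.sum(),np.median(P[k],0))
togo([.4545,.183,.051]);print(state()['gripper_width'])
cv2.imwrite('pics/t1.png',w['color'])
E
```

```text
lid [0.5619 0.2044] 0.08382364598624013
tog 370 [0.4554 0.2142 0.114 ] ((455.4245300292969, 213.67620849609375), (10.617460250854492, 21.399166107177734), 81.82755279541016)
tips [[  -7.7773  -29.5744 -135.0533]
 [  19.9708   29.8498  -43.387 ]]
top lid 363 [0.5675 0.1998 0.1135]
pose [0.4551 0.1842 0.186 ] 
 [[ 0.0834  0.9965 -0.0013]
 [ 0.9965 -0.0834  0.0008]
 [ 0.0007 -0.0014 -1.    ]]
togo cm [-0.1376 -0.0315 13.5011]
-0.0016964304275584718
```

View pics/t1.png

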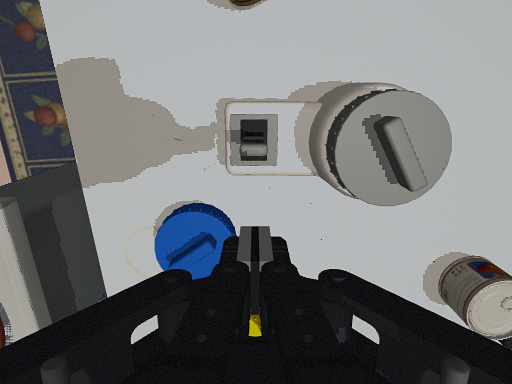

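The lid is seated at 0.0838 m. The paddle (253,150 px) is upright and in line with the shut fingers (column 255). I descend beside it.

Emit:
jog_arm(
  moves=[
    [[0,-0.1,0,2,0,0,0],[0,0,0,3.3,0,0,0],[0,0,0,3.3,0,0,0],[0,0,0,2.9,0,0,0],[0,0,0,2,0,0,0],[0,0,0,0,0,0,0],[0,0.8,0,0,0,0,0],[0,0.5,0,0,0,0,0],[0,0.5,0,0,0,0,0],[0,0.5,0,0,0,0,0],[0,0.5,0,0,0,0,0],[0,0,0,0,0,0,0]],
  ],
)

```text
time: 23.97
tool_pos: [0.4574, 0.2118, 0.0516]
tool_rot: [0.0, 0.735, 0.678, 0.0]
contact_force: [1.0, -1.4, 2.2]
gripper_width: -0.003
grasp_force: 1.3
```

```bash
cat > tg.py <<'E'
from h import *
p,R=tool();w=grab_frame('wrist');C,u,v=cloud(w);T=R.inv().apply(C-p)*1000
n=(abs(C[:,0]-.4555)<.02)&(C[:,1]>.19)&(C[:,1]<.27)&(C[:,2]>.09)&(C[:,2]<.122)&(T[:,0]>14);q=C[n]
print('paddle',n.sum(),q.mean(0),q.min(0),q.max(0))
q=q[q[:,2]>.10]
# top end centre -> angle
print('tip',np.median(q,0),'shift',np.median(q[:,1])-.2138)
s=state();print(p,s['contact_force'],s['time'])
E
python3 tg.py
```

```text
paddle 1385 [0.4569 0.2345 0.1106] [0.446  0.2255 0.0992] [0.4678 0.2395 0.1138]
tip [0.457  0.2348 0.1113] shift 0.02102330200773933
[0.4574 0.2118 0.0516] [ 2.6522 -2.57    1.7149] 24.0167
```

Emit:
jog_arm(
  moves=[
    [[0,0.4,0,0,0,0,0],[0,0.3,0,0,0,0,0],[0,0.2,0,0,0,0,0],[0,0,0,0,0,0,0]],
  ],
)

```text
time: 24.35
tool_pos: [0.457, 0.2179, 0.0503]
tool_rot: [0.001, 0.735, 0.678, -0.003]
contact_force: [1.4, -9.5, 4.0]
gripper_width: -0.002
grasp_force: 5.1
```

```bash
python3 tg.py
```

```text
paddle 1425 [0.4576 0.2414 0.1073] [0.4464 0.2325 0.096 ] [0.4686 0.2469 0.1106]
tip [0.4576 0.2419 0.108 ] shift 0.02812959397454473
[0.457  0.2179 0.0503] [ 1.6194 -9.2219  2.6768] 24.4
```

The force jump to 9.5 N, with the tip moved about 28 mm, shows the paddle is at its stop. I press slightly more, hold 1.4 s, then back off.

Emit:
jog_arm(
  moves=[
    [[0,0.15,0,0,0,0,0],[0,0,0,0,0,0,0],[0,0,0,0,0,0,0],[0,0,0,0,0,0,0],[0,0,0,0,0,0,0],[0,0,0,0,0,0,0],[0,0,0,0,0,0,0],[0,0,0,0,0,0,0],[0,0,0,0,0,0,0],[0,0,0,0,0,0,0],[0,0,0,0,0,0,0],[0,0,0,0,0,0,0],[0,0,0,0,0,0,0],[0,0,0,0,0,0,0],[0,0,0,0,0,0,0],[0,0,0,0,0,0,0],[0,0,0,0,0,0,0],[0,0,0,0,0,0,0]],
  ],
)

```text
time: 25.9
tool_pos: [0.457, 0.2181, 0.0503]
tool_rot: [0.002, 0.736, 0.678, -0.004]
contact_force: [1.2, -13.6, 5.2]
gripper_width: 0.002
grasp_force: 7.1
```

Emit:
jog_arm(
  moves=[
    [[0,-1.0,0,0,0,0,0],[0,-1.5,0,0,0,0,0],[0,-1.5,0,0,0,0,0],[0,-1.5,0,0,0,0,0],[0,0,0,-2,0,0,0],[0,0,0,-3.5,0,0,0],[0,0,0,-3.5,0,0,0],[0,0,0,-3.5,0,0,0],[0,0,0,-1,0,0,0],[0,0,0,0,0,0,0],[0,0,0,0,0,0,0]],
  ],
)

```text
time: 26.82
tool_pos: [0.4525, 0.1669, 0.1848]
tool_rot: [-0.001, 0.736, 0.678, -0.001]
contact_force: [-0.6, 0.1, -0.5]
gripper_width: -0.002
grasp_force: 0.0
```

```bash
python3 - <<'E'
from h import *
p,R=tool();w=grab_frame('wrist');C,u,v=cloud(w);T=R.inv().apply(C-p)*1000
k=(np.hypot(C[:,0]-.5624,C[:,1]-.204)<.05)&(C[:,2]>.108)&(C[:,2]<.122);q=C[k]
print('lid',len(q),np.median(q[:,2])-.032 if len(q) else '')
n=(abs(C[:,0]-.455)<.03)&(abs(C[:,1]-.215)<.05)&(C[:,2]>.1)&(C[:,2]<.122);print('tog',C[n].mean(0))
t=grab_frame('top')
for k in('tin','jam','mug'):
    for r in regions_of(k,t)[:1]:P,_,_=cloud(t,r['pixels']);print(k,np.round(r['rect']),np.median(P,0))
print(p,state()['contact_force'],state()['time'])
E
```

```text
lid 9417 0.0838596948742075
tog [0.4552 0.2142 0.1135]
tin [246. 142.  22.  18.] [0.7041 0.0071 0.0529]
jam [142. 202.  24.  22.] [0.4596 0.3639 0.1055]
mug [353. 193.  37.  25.] [ 0.5086 -0.4041  0.039 ]
[0.4525 0.1669 0.1848] [-0.2671  0.2762  0.0831] 27.0667
```

The lid is still home, the paddle has sprung back, and the tin, jar and mug are where they were.

```bash
python3 -c "
from plant import *
print(job_done())"
```

```text
the job is handed in; nothing more can be done
None
```

The job is done and handed in at about 27 s: the lid was laid flat and let go, then screwed fully home (83.9 mm, hard stop felt). The paddle was held at its left stop for about 1.5 s and sprang back, and the tin, jam jar and mug were not disturbed.

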